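Snap the plug home with the setting pliers

TASK

Lay the beech stub whose blue plug still stands proud in the nest of the setting pliers, standing upright with its plug facing the brass anvil. Then squeeze the two red handles together between the fingers until the resistance peaks and the plug snaps fully home, stop squeezing at once so that you never bear hard on the handles, and let go so that the handles spring open again. Leave the finished stub in the nest and everything else on the bench where it is.

Things in the scene. Friction and masses are not known exactly. Their poses are not given: they have to be found in the camera images.
- stub: Unfinished workpiece: upright pale beech block, 30 mm (its x) by 40 mm (y) by 44 mm tall (z), about 150 g. Origin: centre of its underside. An blue snap plug stands proud of its +y face: head 24 mm across, 4 mm thick, on a 14 mm stem of which 7 mm shows at the start. Grip it across its two x faces (30 mm), near the top, leaving the plug and y faces free.
- plug_head (a point): Centre of the outer face of the plug's head, 24 mm above the stub's underside; in the stub's frame 31 mm along +y at the start, 24 mm when fully home (head against the block). Pushing it along the stub's -y, the force rises to about 16 N after some 3.5 mm, then gives: past about 5 mm it pulls itself home and stays.
- pliers: Setting pliers lying flat, fixed on a plywood board 190 by 170 by 12 mm. Origin: on the bench under the nest's centre. +x points to the green hinge block (67 mm high, its near face 70 mm from the nest centre); the red handles point along -x. From +y a round brass anvil on the left arm faces the nest, from -y the tip of a steel adjusting screw on the right arm, both 54 mm above the bench.
- nest (a point): Centre of the nest's floor, 30 mm above the bench: a dark steel channel 30 mm long, open at both ends along the pliers' y, 36 mm wide between two lips 6 mm high on its x sides. The stub stands centred on it, its axes along the pliers' axes, plug towards +y. With the handles open the anvil is 34 mm from the centre, the screw tip 22 to 32 mm: its setting differs each time and is not reported.
- squeeze (a point): Point midway between the red grips, 54 mm above the bench, 75 mm from the nest centre along the pliers' -x. A gripper pointing down here, closing along the pliers' y, straddles both grips: 70 mm over their outsides when open. They must be pushed in both; each moves about 1.9 times as far as the anvil or screw. The plug gives with the grips 33 to 52 mm over their outsides, depending on the screw.
- handle_left: Left (+y) arm of the pliers: steel bar ending in a smooth red grip 60 mm long, 12 mm wide, 22 mm high. Origin: on its hinge pin (85 mm along x, 55 mm along y from the nest centre). It swings level; a light spring (1.5 N at the grip, 3 N well closed) holds it open against a stop.
- handle_right: Right (-y) arm, mirror of the left, not geared to it. At the peak each grip takes about 10 to 14 N, falling to about 3 N as the plug gives; some 2 to 4 mm of closing later the load climbs steeply. More than 18 N on a grip is bearing hard and spoils the work, and a gripper shutting freely exceeds it: close in steps of about 1 mm and read the pad force after each.
- grip_left (a point): Centre of the left red grip.
- grip_right (a point): Centre of the right red grip.
- finished: Bystander: an identical stub with its plug already home (no stem showing). Leave it. Origin: centre of its underside.
- mallet: Bystander: mallet, 280 mm long. Origin: its underside, about the middle.
- brush: Bystander: brush. Origin: its underside, about the middle.
- screwdriver: Bystander: screwdriver. Origin: its underside, about the middle.
- glue: Bystander: white glue bottle, 60 mm across, 150 mm tall. Origin: centre of its underside.
Mind the look-alikes: they are no part of the job. What is shaped like the stub but purple is not meant.

How it is judged (in metres and radians):
On the way, in this order (a step that is already met when the one before it is completed fails the run):
1. the stub stands in the nest, plug towards the brass anvil and still proud, let go (horizontal distance between stub and nest below 0.012 m and z of stub in the frame of nest between -0.003 and 0.003 m and angle between stub's own z axis and vertical below 0.1 rad and y of plug_head in the frame of pliers above 0.015 m and y of plug_head in the frame of stub above 0.0285 m and contact force between the fingers and stub below 0.1 N), for 0.2 s.
2. both red handles are squeezed by the fingers (contact force between the fingers and handle_left above 1 N and contact force between the fingers and handle_right above 1 N), for 0.05 s.
3. the plug has snapped home in the pliers (y of plug_head in the frame of stub below 0.0252 m and horizontal distance between stub and nest below 0.012 m), for 0.1 s.
At the end, for the whole second after the job is handed in: The plug's head lies within 1.2 mm of home, the stub stands upright (within 0.1 rad) at rest on the nest floor within 15 mm of the nest's centre, plug towards the anvil, and the handles have sprung open (grip centres more than 50 mm apart) (y of plug_head in the frame of stub below 0.0252 m and horizontal distance between stub and nest below 0.015 m and z of stub in the frame of nest between -0.003 and 0.003 m and angle between stub's own z axis and vertical below 0.1 rad and y of plug_head in the frame of pliers above 0.012 m and linear speed of stub below 0.02 m/s and distance between grip_left and grip_right above 0.05 m); the robot touches nothing.
It fails at once if more than 18 N borne on a handle (contact force between the fingers and handle_left above 18 N or contact force between the fingers and handle_right above 18 N).
It fails at once if a bystander moved more than 30 mm (distance of any of finished, mallet, brush, screwdriver, glue from where it was at the start of the episode above 0.03 m).
It also fails if it takes over 58 s, if anything falls off the work surface, if the arm or the gripper's body presses on something with over 40 N, if the wrist force passes 120 N, or if a joint passes its speed limit or range.

ROBOT

A 6-joint arm with a two-finger parallel gripper is mounted at the origin on the work surface. World frame = base frame: x ahead of the robot, y to its left, z up, the work surface at z = 0. Lengths are in m, angles in degrees, forces in N, time in s.
With the tool pointing down it reaches from about 0.3 to 0.775 m from the base axis. Payload 14.6 kg.
Tool frame: the origin (TCP) lies at the very end of the fingers, on their centre line; the grasp point (between the pads) lies bot.hold_point_z behind it (bot.hold_point_z is the distance from the TCP to the grasp point, in m); z points along the fingers, y is the direction in which the jaws open and shut (so a half turn about z gives the same grasp; the last joint's range is limited). The gripper opens to 85 mm and grips with 20 to 120 N. Pads are 22 mm wide; open, the fingers measure 114 mm over their backs; the gripper's body (76 mm by 85 mm) begins 54 mm behind the grasp point. The pads swing forward as they close: fully open they stand 13 mm farther back than shut.
Start: joints at [-78.3, 17.183, 87.147, -0, 75.671, -3.816], TCP at [0.147, -0.53, 0.231] pointing down, gripper open.
Joint ranges: [-173.82, 173.82], [-45.26, 126.66], [13.44, 144.39], [-59.66, 239.66], [0, 175.72], [-146.38, 146.38]. Speed limits (degrees/s): [127.2, 127.2, 147.25, 180, 180, 180].

INTERFACE

Orientations are given as [roll, pitch, yaw] about the fixed x, y, z axes, in that order (R = Rz(yaw) Ry(pitch) Rx(roll)).
In Python, from bench import sensors, eyes, bot gives the robot as it stands.
- The arm moves only by the shell command python3 -m handwheel 'ROWS' [FORCE]. ROWS is JSON, a list of rows, each an object with "offset": the shift along the world's x, y, z scaled (see below), a list of three; "rotation": the turn, a rotation vector about the world's x, y, z scaled (see below), a list of three; "gripper": the opening, from -1 (shut) to 1 (fully open). A call has 1 to 20 rows; each row is the pose to reach, as a shift and turn from the pose commanded when the call began; what a row does not reach only later rows make up. The controller multiplies each number of a shift by 0.3 m and each number of a turn by 1.5 rad. A row lasts 1/10 s, in which the tool goes at most 50 mm and 8.59 degrees, less where a joint would pass 70% of its speed; a pose out of reach is approached as far as the arm can. A call with a number of a shift or a turn outside -1 to 1 is refused whole. A call with a gripper value outside its range is refused whole. The fingers move at their own pace and stop on an object; FORCE is the grip in N (left out, the last holds). Time passes only in rows, so rows that repeat a pose let the fingers close. It gives the time, the measured TCP pose, the force and the opening at its end, in the units of the state.
- sensors.observe(): the state, without advancing time (a new reading comes with each control period).
- eyes.get_image(name): name is "scene" or "top" or "wrist"; returns a dict with "frame" (400x640x3 uint8, red, green, blue), "z_map" (400x640 float32, m along the optical axis (not along the pixel's ray), 0 where there is no reading), "mtx" (3x3 intrinsics, pixels), "dist" ([k1, k2, p1, p2, k3] as OpenCV has them; the pictures are not rectified), "rvec" (rotation vector, rad) and "tvec" (3), from world to camera coordinates, as OpenCV has them; the wrist camera has in their place "T_tool_cam" (4x4, takes a point from camera to tool coordinates, whose origin is the TCP and whose axes are the flange's). Camera axes: x right, y down, z forward; pixel columns grow to the right and rows downward; lengths in m; the calibration is good to about 2 mm. A picture is of the moment at which its call begins: read the wrist's pose just before it.
- bot.hand_in(): hands the job in, once; it reports no verdict.
The state is a dict: "time_s": time; "q": joint angles; "dq": joint speeds; "joint_efforts": joint torques, N m; "position": TCP position; "tool_rot": TCP orientation; "ft_force": force on the tool from outside, world axes, zero at the start; "ft_torque": the same for the moment, N m; "gripper_width": opening from 0.0 (shut) to 1.0 (fully open).
Only numpy, scipy, OpenCV 4.12 (cv2) and the standard library are available. Lean on these libraries where they do the work, as an engineer would, in place of code of your own. Each camera call takes 0.05 s, during which the arm holds its last target. There are 200 camera calls.

## Working session

There is one attempt and no reset: what is moved stays moved. The work goes in short steps, Python scripts to look and compute and a shell command to move; the robot and the scene stay as the last step left them, time stands still between calls to the robot, and variables do not carry over. Pictures are saved under pics/ and viewed, about 8 in all and at most 12, crops included, and the job is handed in when it is done.

```bash
ls; mkdir -p pics; cat > h.py <<'E'
import numpy as np, cv2
from bench import sensors, eyes, bot
def shot(name, fn=None):
    s=sensors.observe(); d=eyes.get_image(name); d['s']=s
    if fn: cv2.imwrite('pics/'+fn, d['frame'][:,:,::-1])
    np.savez('pics/'+name+'.npz', **{k:v for k,v in d.items() if k!='s'}, pos=s['position'], rot=s['tool_rot'])
    return d
def T_world_cam(d):
    from scipy.spatial.transform import Rotation as R
    if 'rvec' in d:
        r=cv2.Rodrigues(np.array(d['rvec'],float))[0]; t=np.array(d['tvec'],float).ravel()
        T=np.eye(4); T[:3,:3]=r.T; T[:3,3]=-r.T@t; return T
    T=np.eye(4); T[:3,:3]=R.from_euler('xyz',d['rot'],degrees=True).as_matrix(); T[:3,3]=d['pos']
    return T@np.array(d['T_tool_cam'])
def cloud(d):
    h,w=d['z_map'].shape
    u,v=np.meshgrid(np.arange(w),np.arange(h))
    p=cv2.undistortPoints(np.stack([u,v],-1).reshape(-1,1,2).astype(np.float64),d['mtx'],d['dist']).reshape(h,w,2)
    z=d['z_map'].astype(float); P=np.stack([p[...,0]*z,p[...,1]*z,z],-1)
    T=T_world_cam(d); W=P@T[:3,:3].T+T[:3,3]; W[z==0]=np.nan
    return W
def load(name): return dict(np.load('pics/'+name+'.npz'))
E
python3 - <<'E'
from h import *
shot('top','top.png'); shot('scene','scene.png')
print(sensors.observe(), bot.hold_point_z)
E
```

```text
pics
{'time_s': 0.1, 'q': array([-7.83006542e+01,  1.72133188e+01,  8.71771803e+01,  1.25621638e-03,
        7.56691509e+01, -3.81637566e+00]), 'dq': array([ 0.00741327, -0.09602555, -0.12297391, -0.07147783, -0.0139517 ,
       -0.05337567]), 'joint_efforts': array([ 2.12942054e-03, -5.44375706e+01, -3.62371802e+01, -2.72476314e-05,
        3.03842331e-03, -1.72161020e-05]), 'position': array([ 0.14708229, -0.52975406,  0.23076646]), 'tool_rot': array([-1.79940563e+02, -5.18435088e-03,  1.55154072e+01]), 'ft_force': array([ 0.30242657, -0.44358778, -0.40559819]), 'ft_torque': array([ 0.01685083, -0.03761931,  0.01616575]), 'gripper_width': 0.9993955551289175} 0.0187
```

View pics/top.png

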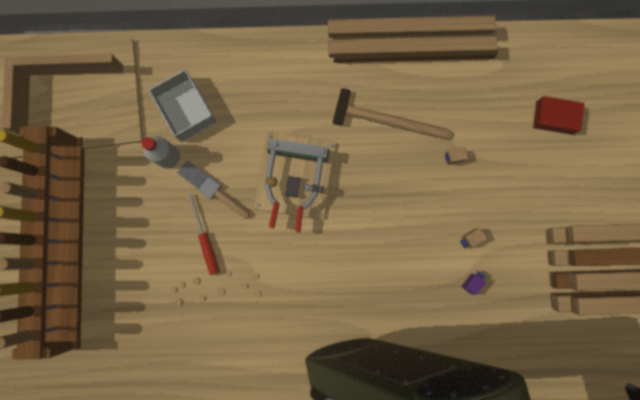

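View pics/scene.png

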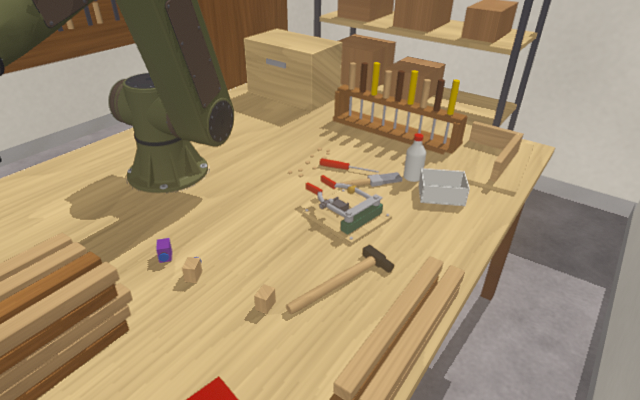

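The top view shows two beech stubs at about (457,156) and (474,238), with a purple look-alike at (476,283). The pliers are around (293,185), with the hinge at the top and the red grips at (274,215) and (300,219). Next I'll enlarge the stubs and the pliers.

```bash
python3 - <<'E'
from h import *
d=load('top'); W=cloud(d); f=d['frame'][:,:,::-1]
a=cv2.resize(f[140:172,435:485],None,fx=8,fy=8,interpolation=2)
b=cv2.resize(f[222:254,450:500],None,fx=8,fy=8,interpolation=2)
c=cv2.resize(f[125:240,250:345],None,fx=4,fy=4,interpolation=2)
o=np.zeros((520,800,3),np.uint8); o[:256,:400]=a;o[260:516,:400]=b;o[:460,410:790]=c
cv2.imwrite('pics/c1.png',o)
for u,v in [(457,154),(447,157),(475,236),(466,241),(293,185),(298,150),(274,215),(300,219),(271,182),(315,189),(258,205),(327,212),(262,133),(340,140)]: print(u,v,W[v,u].round(4))
def box(n,us,vs,zl,zh):
    P=W[vs[0]:vs[1],us[0]:us[1]].reshape(-1,3); P=P[(P[:,2]>zl)&(P[:,2]<zh)]
    r=cv2.minAreaRect((P[:,:2]*1000).astype(np.float32)); print(n,len(P),r,P.mean(0).round(4))
box('A',(435,485),(140,172),.038,.06)
box('B',(450,500),(222,254),.038,.06)
box('hinge',(255,340),(125,165),.06,.08)
E
```

```text
457 154 [ 0.6268 -0.2431  0.0433]
447 157 [ 0.6216 -0.221   0.0362]
475 236 [ 0.4338 -0.2733  0.0457]
466 241 [ 0.4232 -0.2564  0.0299]
293 185 [0.5664 0.1436 0.0258]
298 150 [0.6417 0.1283 0.065 ]
274 215 [0.4932 0.186  0.0654]
300 219 [0.4823 0.1272 0.0678]
271 182 [0.5693 0.1918 0.0634]
315 189 [0.5502 0.0915 0.0645]
258 205 [0.5218 0.2276 0.0202]
327 212 [ 0.5026  0.0649 -0.0011]
262 133 [0.6992 0.2175 0.0037]
340 140 [ 0.6776  0.0282 -0.0007]
A 217 ((626.6724243164062, -245.30856323242188), (29.631147384643555, 41.13569259643555), 9.589354515075684) [ 0.6266 -0.2446  0.0432]
B 231 ((428.42779541015625, -271.8592529296875), (30.19474220275879, 51.00578308105469), 28.213462829589844) [ 0.4308 -0.2759  0.0431]
hinge 669 ((629.788818359375, 132.92906188964844), (134.9078826904297, 58.673248291015625), 79.45822143554688) [0.6444 0.1314 0.0667]
```

View pics/c1.png

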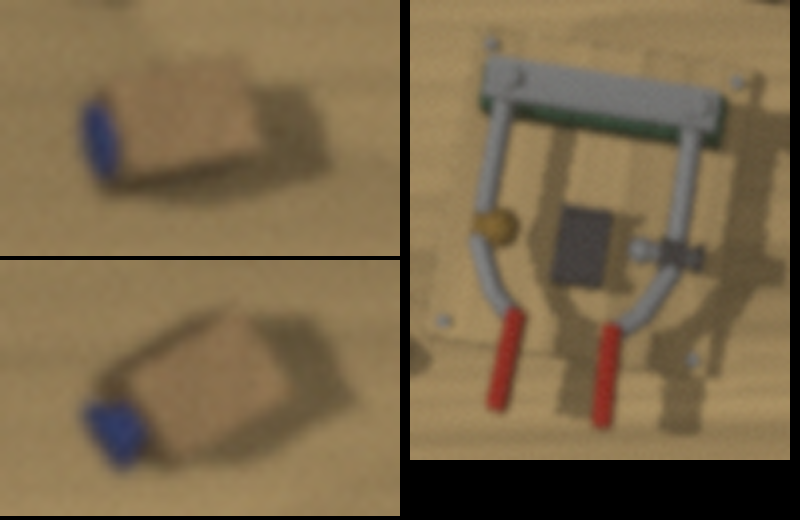

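Stub B at (474,238) shows the gap behind its blue head, so its plug is still proud. Stub A is the finished one. I'll move above B for a wrist view.

```bash
python3 -m handwheel '[{"offset":[0.84,0.86,0.1],"rotation":[0,0,1],"gripper":1},{"offset":[0.84,0.86,0.1],"rotation":[0,0,1],"gripper":1},{"offset":[0.84,0.86,0.1],"rotation":[0,0,1],"gripper":1},{"offset":[0.84,0.86,0.1],"rotation":[0,0,1],"gripper":1},{"offset":[0.84,0.86,0.1],"rotation":[0,0,1],"gripper":1},{"offset":[0.84,0.86,0.1],"rotation":[0,0,1],"gripper":1},{"offset":[0.84,0.86,0.1],"rotation":[0,0,1],"gripper":1},{"offset":[0.84,0.86,0.1],"rotation":[0,0,1],"gripper":1},{"offset":[0.84,0.86,0.1],"rotation":[0,0,1],"gripper":1},{"offset":[0.84,0.86,0.1],"rotation":[0,0,1],"gripper":1},{"offset":[0.84,0.86,0.1],"rotation":[0,0,1],"gripper":1},{"offset":[0.84,0.86,0.1],"rotation":[0,0,1],"gripper":1},{"offset":[0.84,0.86,0.1],"rotation":[0,0,1],"gripper":1}]'
python3 - <<'E'
from h import *
d=shot('wrist','w1.png'); print(d['T_tool_cam'].round(4), d['s']['position'], d['s']['tool_rot'])
d=load('wrist'); W=cloud(d)
m=(W[...,2]>.034)&(W[...,2]<.055)
n,l,st,c=cv2.connectedComponentsWithStats(m.astype(np.uint8))
for i in range(1,n):
    if st[i,4]>500:
        P=W[l==i]; print(st[i],P.mean(0).round(4),cv2.minAreaRect((P[:,:2]*1000).astype(np.float32)),np.percentile(P[:,2],[50,95]))
E
```

```text
time_s: 1.4
position: [0.399, -0.272, 0.2612]
tool_rot: [-180.0, -0.0, 101.2]
ft_force: [-0.9, 0.4, -0.1]
gripper_width: 0.998
[[ 1.200e-03 -9.517e-01 -3.071e-01  7.850e-02]
 [ 1.000e+00  1.300e-03  1.000e-04 -2.000e-04]
 [ 3.000e-04 -3.071e-01  9.517e-01 -1.412e-01]
 [ 0.000e+00  0.000e+00  0.000e+00  1.000e+00]] [ 0.39898703 -0.27204921  0.26118319] [-1.79990763e+02 -9.96213808e-03  1.01233850e+02]
[ 229  127   45   45 1060] [ 0.3243 -0.2698  0.0423] ((323.9249572753906, -270.72039794921875), (30.368234634399414, 40.47662353515625), 49.42344665527344) [0.04243624 0.04378704]
[329 154  36  41 981] [ 0.4313 -0.2767  0.0422] ((431.8490905761719, -277.8140563964844), (30.017654418945312, 40.31581497192383), 28.80715560913086) [0.04235232 0.04364779]
[503 161  33  39 997] [ 0.6252 -0.2459  0.0416] ((626.7784423828125, -245.2828826904297), (32.03579330444336, 43.69152069091797), 11.796989440917969) [0.04216093 0.04357984]
```

View pics/w1.png

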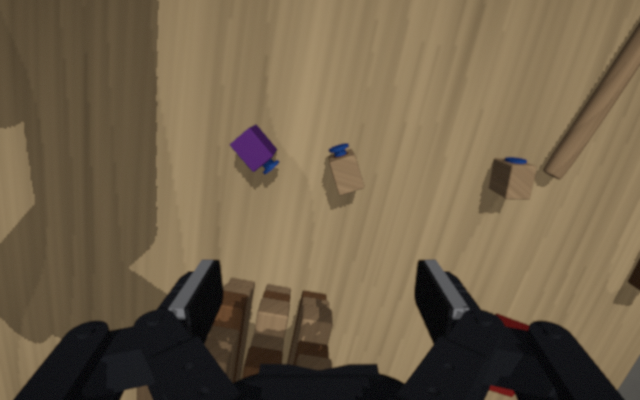

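The wrist view shows B at (346,172), plug up and clearly proud on its stem. The purple stub is at (253,148) and the finished one at (512,178). I'll close in over B for a precise fix.

```bash
python3 -m handwheel '[{"offset":[0.109,-0.019,-0.4],"rotation":[0,0,0.205],"gripper":1},{"offset":[0.109,-0.019,-0.4],"rotation":[0,0,0.205],"gripper":1},{"offset":[0.109,-0.019,-0.4],"rotation":[0,0,0.205],"gripper":1},{"offset":[0.109,-0.019,-0.4],"rotation":[0,0,0.205],"gripper":1},{"offset":[0.109,-0.019,-0.4],"rotation":[0,0,0.205],"gripper":1}]'
python3 - <<'E'
from h import *
d=shot('wrist','w2.png'); print(d['s']['position'], d['s']['tool_rot'])
d=load('wrist'); W=cloud(d)
m=(W[...,2]>.039)&(W[...,2]<.05)
n,l,st,c=cv2.connectedComponentsWithStats(m.astype(np.uint8))
for i in range(1,n):
    if st[i,4]>500:
        P=W[l==i]; print(st[i],P.mean(0).round(4),cv2.minAreaRect((P[:,:2]*1000).astype(np.float32)),np.percentile(P[:,2],[50,95]))
E
```

```text
time_s: 1.95
position: [0.4319, -0.2779, 0.1421]
tool_rot: [180.0, 0.0, 119.0]
ft_force: [-0.8, -0.2, -0.0]
gripper_width: 1.003
[ 0.43188819 -0.27787256  0.14212987] [1.79995861e+02 1.47885500e-02 1.18968135e+02]
[ 161   86   61   66 2387] [ 0.3244 -0.2699  0.0424] ((323.9808349609375, -270.6591796875), (30.363048553466797, 40.05422592163086), 49.9633903503418) [0.04245694 0.04362822]
[ 299  172   40   51 2004] [ 0.4314 -0.277   0.0424] ((431.69586181640625, -277.65771484375), (29.963796615600586, 39.797428131103516), 29.079635620117188) [0.04241931 0.04353593]
[ 513  249   53   50 1486] [ 0.6257 -0.2461  0.0422] ((627.25048828125, -246.53839111328125), (31.864728927612305, 40.5278205871582), 11.13101577758789) [0.04226637 0.04332953]
[ 43 270  45  52 561] [ 0.2855 -0.4502  0.0444] ((288.08526611328125, -453.784912109375), (24.113798141479492, 47.19688415527344), 47.555274963378906) [0.04440456 0.04942389]
```

View pics/w2.png

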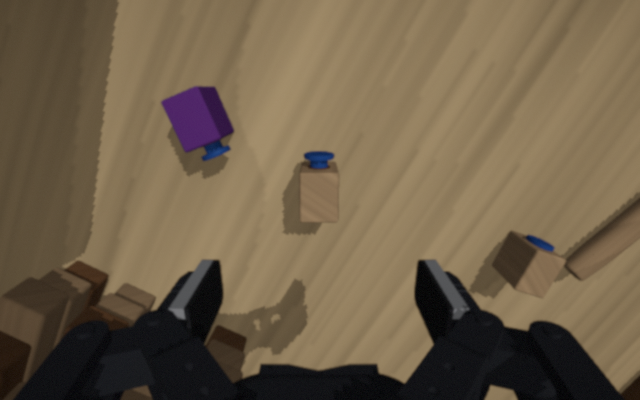

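B is centred in the view at (319,190), with its plug up towards row 157. The two fixes agree, so I'll descend and grip it.

```bash
python3 -m handwheel '[{"offset":[0,0.001,-0.12],"rotation":[0,0,0.001],"gripper":1},{"offset":[0,0.001,-0.24],"rotation":[0,0,0.001],"gripper":1},{"offset":[0,0.001,-0.36],"rotation":[0,0,0.001],"gripper":1},{"offset":[0,0.001,-0.43],"rotation":[0,0,0.001],"gripper":1},{"offset":[0,0.001,-0.43],"rotation":[0,0,0.001],"gripper":1},{"offset":[0,0.001,-0.43],"rotation":[0,0,0.001],"gripper":-0.2},{"offset":[0,0.001,-0.43],"rotation":[0,0,0.001],"gripper":-0.6},{"offset":[0,0.001,-0.43],"rotation":[0,0,0.001],"gripper":-1},{"offset":[0,0.001,-0.43],"rotation":[0,0,0.001],"gripper":-1},{"offset":[0,0.001,-0.43],"rotation":[0,0,0.001],"gripper":-1},{"offset":[0,0.001,-0.43],"rotation":[0,0,0.001],"gripper":-1},{"offset":[0,0.001,-0.43],"rotation":[0,0,0.001],"gripper":-1},{"offset":[0,0.001,-0.43],"rotation":[0,0,0.001],"gripper":-1}]' 30
```

```text
time_s: 3.3
position: [0.4323, -0.2777, 0.0134]
tool_rot: [180.0, 0.1, 119.2]
ft_force: [-1.2, 0.4, 9.2]
gripper_width: 0.347
```

```bash
python3 -m handwheel '[{"offset":[0,0,0.1],"rotation":[0,0,0],"gripper":-1},{"offset":[0,0,0.3],"rotation":[0,0,0],"gripper":-1},{"offset":[0.1,0.15,0.5],"rotation":[0,0,-0.1],"gripper":-1},{"offset":[0.2,0.3,0.65],"rotation":[0,0,-0.2],"gripper":-1},{"offset":[0.3,0.45,0.7],"rotation":[0,0,-0.3],"gripper":-1},{"offset":[0.4,0.6,0.7],"rotation":[0,0,-0.4],"gripper":-1},{"offset":[0.49,0.75,0.7],"rotation":[0,0,-0.46],"gripper":-1},{"offset":[0.49,0.9,0.7],"rotation":[0,0,-0.46],"gripper":-1},{"offset":[0.49,1,0.7],"rotation":[0,0,-0.46],"gripper":-1},{"offset":[0.49,1,0.7],"rotation":[0,0,-0.46],"gripper":-1},{"offset":[0.49,1,0.7],"rotation":[0,0,-0.46],"gripper":-1}]'
python3 - <<'E'
from h import *
d=shot('wrist','w3.png'); print(d['s']['position'], d['s']['tool_rot'])
d=load('wrist'); W=cloud(d)
def rep(zl,zh,mn):
    m=(W[...,2]>zl)&(W[...,2]<zh); n,l,st,c=cv2.connectedComponentsWithStats(m.astype(np.uint8))
    for i in range(1,n):
        if st[i,4]>mn:
            P=W[l==i]; print(zl,st[i],P.mean(0).round(4),cv2.minAreaRect((P[:,:2]*1000).astype(np.float32)),np.percentile(P[:,2],[5,50,95]).round(4))
rep(.026,.040,300); rep(.045,.1,300); rep(.1,.3,300)
cv2.imwrite('pics/w3b.png',cv2.resize(d['frame'][:,:,::-1],(800,500),interpolation=2))
E
```

```text
time_s: 4.4
position: [0.5792, 0.0268, 0.2227]
tool_rot: [180.0, -0.0, 79.9]
ft_force: [0.5, -0.2, -1.7]
gripper_width: 0.35
[0.57921102 0.02679697 0.22272093] [ 1.79972623e+02 -4.29598140e-02  7.98819586e+01]
0.026 [ 254   34   52   36 1766] [0.5639 0.1435 0.0299] ((563.943603515625, 143.53375244140625), (30.288434982299805, 46.04281234741211), 79.15542602539062) [0.0273 0.0289 0.0352]
0.026 [ 573   96   58  296 2710] [ 0.8736 -0.1142  0.0321] ((874.1322631835938, -143.2867431640625), (388.58465576171875, 22.43423843383789), 87.48527526855469) [0.0266 0.0296 0.0394]
0.045 [ 149    0   90   24 1561] [0.5014 0.184  0.0608] ((502.17633056640625, 184.11839294433594), (16.75184440612793, 72.86250305175781), 82.06321716308594) [0.0507 0.0628 0.0646]
0.045 [ 157    0  239  136 7547] [0.5938 0.1084 0.0627] ((557.8553466796875, 122.71147155761719), (104.703857421875, 205.15899658203125), 83.51666259765625) [0.0558 0.0642 0.0669]
0.045 [  583    96    57   304 11335] [ 0.8857 -0.1437  0.0584] ((889.2418823242188, -149.63839721679688), (65.66778564453125, 401.2923583984375), 5.039590835571289) [0.0472 0.0614 0.0631]
0.1 [   86   201   463   199 35378] [0.5806 0.0344 0.2709] ((580.022216796875, 32.30029296875), (51.36320877075195, 118.12088775634766), 80.21343231201172) [0.237  0.2762 0.2979]
0.1 [ 274  364   90   19 1278] [0.581  0.0365 0.2972] ((581.0496826171875, 36.675655364990234), (3.836151361465454, 23.548471450805664), 77.92171478271484) [0.2944 0.297  0.2998]
```

View pics/w3b.png

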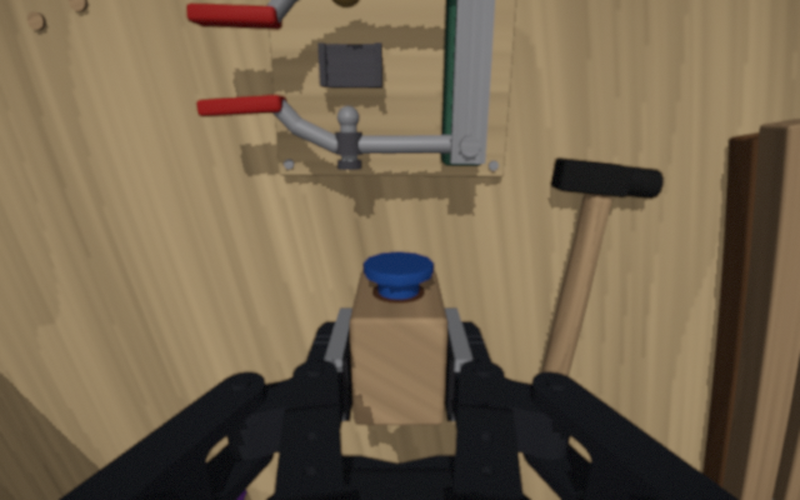

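The stub is held square, with the blue plug at (398,270) facing up-image (+y). The nest is at (350,65), the screw at (348,115) and the right arm at about (400,143). The anvil is cut off at the top, so I'll shift +y to see the whole tool.

```bash
python3 -m handwheel '[{"offset":[-0.03,0.14,0.05],"rotation":[0,0,-0.02],"gripper":-1},{"offset":[-0.03,0.14,0.05],"rotation":[0,0,-0.02],"gripper":-1},{"offset":[-0.03,0.14,0.05],"rotation":[0,0,-0.02],"gripper":-1},{"offset":[-0.03,0.14,0.05],"rotation":[0,0,-0.02],"gripper":-1}]'
python3 - <<'E'
from h import *
d=shot('wrist'); print(d['s']['position'], d['s']['tool_rot'])
d=load('wrist'); W=cloud(d)
def rep(zl,zh,mn,W=W):
    m=(W[...,2]>zl)&(W[...,2]<zh); n,l,st,c=cv2.connectedComponentsWithStats(m.astype(np.uint8))
    for i in range(1,n):
        if st[i,4]>mn:
            P=W[l==i]; print(zl,st[i],P.mean(0).round(4),cv2.minAreaRect((P[:,:2]*1000).astype(np.float32)),np.percentile(P[:,2],[5,50,95]).round(4))
rep(.026,.040,300); rep(.045,.1,300)
# held stub: top face, beech colour
zt=d['pos'][2]-.0134+.044
m=abs(W[...,2]-zt)<.006
f=d['frame'].astype(int); m&=(f[...,0]-f[...,2]>30)
P=W[m]; print('held',zt,len(P),P.mean(0),cv2.minAreaRect((P[:,:2]*1000).astype(np.float32)),np.percentile(P[:,2],[5,50,95]))
m=(f[...,2]-f[...,0]>40)&(W[...,2]>.15); P=W[m]; print('plug',len(P),np.percentile(P,[2,50,98],axis=0).round(4))
cv2.imwrite('pics/w4.png',cv2.resize(d['frame'][:200,130:450,::-1],(800,500),interpolation=2))
E
```

```text
time_s: 4.85
position: [0.5697, 0.0635, 0.237]
tool_rot: [-180.0, 0.0, 77.9]
ft_force: [0.4, -0.0, -1.7]
gripper_width: 0.348
[0.56973435 0.06348793 0.2370407 ] [-1.79978531e+02  1.93042973e-02  7.78632387e+01]
0.026 [ 271   75   49   32 1455] [0.5636 0.1438 0.03  ] ((563.7684326171875, 143.52694702148438), (29.554832458496094, 46.44820785522461), 79.75032043457031) [0.0274 0.0289 0.0351]
0.026 [ 581  118   47  279 2431] [ 0.8736 -0.1148  0.0322] ((874.6907958984375, -147.00027465820312), (396.7597351074219, 23.359113693237305), 87.51164245605469) [0.0266 0.0296 0.0393]
0.045 [  175     5   231   166 11246] [0.5879 0.1424 0.0619] ((560.8717041015625, 138.2685546875), (136.25645446777344, 207.11680603027344), 83.07585144042969) [0.0553 0.0628 0.067 ]
0.045 [  590   118    50   282 10113] [ 0.885  -0.1343  0.0585] ((892.3004150390625, -149.52362060546875), (59.48395919799805, 401.24688720703125), 3.051488161087036) [0.0471 0.0615 0.0631]
held 0.2676407042156382 6694 [0.57025759 0.06570671 0.26592267] ((569.6763916015625, 63.510528564453125), (40.91982650756836, 57.104007720947266), 78.04427337646484) [0.26459939 0.26601436 0.26695683]
plug 1479 [[0.5664 0.0836 0.2388]
 [0.5756 0.0923 0.2524]
 [0.5857 0.0954 0.2582]]
```

View pics/w4.png

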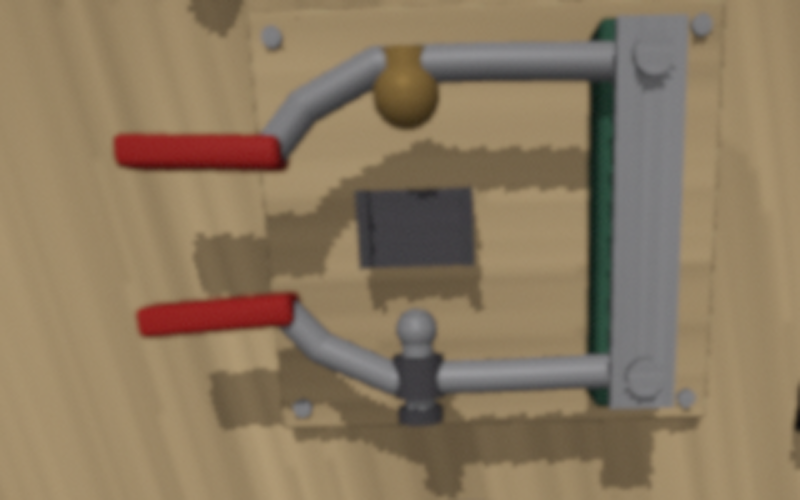

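The anvil is at (405,90), the nest at (415,228), the screw tip at (416,315) and the grips at (200,152) and (217,315). Next I'll compute the pliers' yaw and the clearances along their y.

```bash
python3 - <<'E'
from h import *
d=load('wrist'); W=cloud(d); f=d['frame'].astype(int)
P=W[0:175,370:410].reshape(-1,3); P=P[(P[:,2]>.064)&(P[:,2]<.072)]
r=cv2.minAreaRect((P[:,:2]*1000).astype(np.float32)); print('hinge',r,len(P))
for yaw in (-10.3,-10.9):
    a=np.radians(yaw); R=np.array([[np.cos(a),np.sin(a)],[-np.sin(a),np.cos(a)]])
    L=W.copy(); L[...,:2]=(W[...,:2]-[.5638,.1435])@R.T
    br=(f[...,0]-f[...,2]>35)&(L[...,2]>.04)&(L[...,2]<.075)&(abs(L[...,0])<.02)&(L[...,1]>.02)&(L[...,1]<.07)
    sc=(L[...,2]>.042)&(L[...,2]<.075)&(abs(L[...,0])<.012)&(L[...,1]<-.01)&(L[...,1]>-.08)
    red=(f[...,0]-f[...,1]>90)&(L[...,2]>.05)&(L[...,2]<.075)&(L[...,0]<-.03)
    print(yaw,'hinge x',(np.percentile((P[:,:2]-[.5638,.1435])@R.T,[1,99],axis=0)).round(4))
    print(' anvil',L[br].min(0).round(4),L[br].max(0).round(4),br.sum(),' screw ymax',np.sort(L[sc][:,1])[-8:].round(4), L[sc][L[sc][:,1]>-.045][:,0].mean())
    for s in (1,-1):
        Q=L[red&(L[...,1]*s>0)]; print(' grip',Q.mean(0).round(4),np.percentile(Q,[1,99],axis=0).round(4).tolist())
E
```

```text
hinge ((647.4405517578125, 128.0153350830078), (135.45204162597656, 25.18315315246582), 79.4627456665039) 4131
-10.3 hinge x [[ 0.0732 -0.0661]
 [ 0.0968  0.066 ]]
 anvil [-0.0199  0.0345  0.0507] [0.0119 0.0619 0.0668] 661  screw ymax [-0.0301 -0.03   -0.03   -0.03   -0.03   -0.0295 -0.0293 -0.0293] 0.00029907560938917713
 grip [-0.0741  0.0297  0.0636] [[-0.1011, 0.025, 0.0617], [-0.0469, 0.0346, 0.0654]]
 grip [-0.0738 -0.0278  0.0634] [[-0.1015, -0.0331, 0.0612], [-0.0468, -0.0227, 0.065]]
-10.9 hinge x [[ 0.0729 -0.0652]
 [ 0.0969  0.067 ]]
 anvil [-0.0172  0.0345  0.0512] [0.0114 0.0618 0.0668] 660  screw ymax [-0.0301 -0.03   -0.03   -0.03   -0.03   -0.0295 -0.0293 -0.0293] 0.0006861880083071269
 grip [-0.0744  0.0289  0.0636] [[-0.1014, 0.0244, 0.0617], [-0.0472, 0.0336, 0.0654]]
 grip [-0.0735 -0.0286  0.0634] [[-0.1012, -0.0341, 0.0612], [-0.0465, -0.0233, 0.065]]
```

```bash
python3 -m handwheel '[{"offset":[-0.02,0.263,0],"rotation":[0,0,0.019],"gripper":-1},{"offset":[-0.02,0.263,0],"rotation":[0,0,0.019],"gripper":-1},{"offset":[-0.02,0.263,-0.15],"rotation":[0,0,0.019],"gripper":-1},{"offset":[-0.02,0.263,-0.3],"rotation":[0,0,0.019],"gripper":-1},{"offset":[-0.02,0.263,-0.45],"rotation":[0,0,0.019],"gripper":-1},{"offset":[-0.02,0.263,-0.5],"rotation":[0,0,0.019],"gripper":-1},{"offset":[-0.02,0.263,-0.55],"rotation":[0,0,0.019],"gripper":-1},{"offset":[-0.02,0.263,-0.59],"rotation":[0,0,0.019],"gripper":-1},{"offset":[-0.02,0.263,-0.62],"rotation":[0,0,0.019],"gripper":-1},{"offset":[-0.02,0.263,-0.635],"rotation":[0,0,0.019],"gripper":-1},{"offset":[-0.02,0.263,-0.635],"rotation":[0,0,0.019],"gripper":-1}]'
python3 - <<'E'
from h import *
d=shot('wrist','w5.png'); d=shot('scene'); cv2.imwrite('pics/s5.png',cv2.resize(d['frame'][165:245,290:400,::-1],(770,560),interpolation=2))
E
```

```text
time_s: 6.0
position: [0.5639, 0.1436, 0.0469]
tool_rot: [180.0, -0.0, 79.5]
ft_force: [0.3, -0.7, -2.2]
gripper_width: 0.346
```

View pics/w5.png

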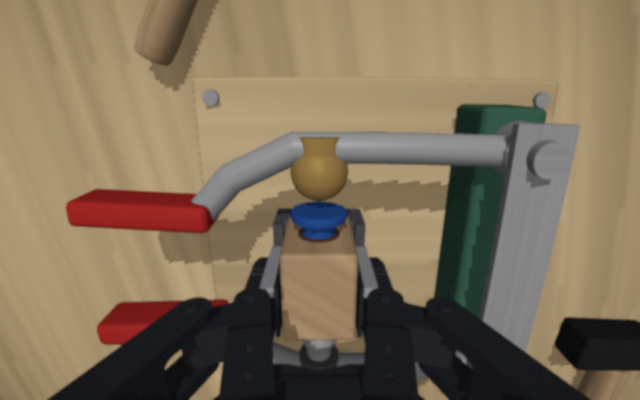

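The stub sits lined up between the anvil at (320,175) and the screw at (320,350), with the plug clear of both. I'll set it down and release.

```bash
python3 -m handwheel '[{"offset":[0,-0.003,-0.006],"rotation":[0,0,0],"gripper":-1},{"offset":[0,-0.003,-0.012],"rotation":[0,0,0],"gripper":-1},{"offset":[0,-0.003,-0.012],"rotation":[0,0,0],"gripper":-1},{"offset":[0,-0.003,-0.012],"rotation":[0,0,0],"gripper":-0.1},{"offset":[0,-0.003,-0.012],"rotation":[0,0,0],"gripper":0.2},{"offset":[0,-0.003,-0.012],"rotation":[0,0,0],"gripper":0.3},{"offset":[0,-0.003,-0.012],"rotation":[0,0,0],"gripper":0.3},{"offset":[0,-0.003,0.1],"rotation":[0,0,0],"gripper":0.3},{"offset":[0,-0.003,0.25],"rotation":[0,0,0],"gripper":0.6},{"offset":[-0.1,-0.1,0.4],"rotation":[0,0,0.1],"gripper":1},{"offset":[-0.2,-0.15,0.5],"rotation":[0,0,0.2],"gripper":1},{"offset":[-0.2,-0.15,0.5],"rotation":[0,0,0.2],"gripper":1}]'
python3 - <<'E'
from h import *
d=shot('wrist'); print(d['s']['position'], d['s']['tool_rot'])
d=load('wrist'); W=cloud(d); f=d['frame'].astype(int)
a=np.radians(-10.5); R=np.array([[np.cos(a),np.sin(a)],[-np.sin(a),np.cos(a)]])
L=W.copy(); L[...,:2]=(W[...,:2]-[.5638,.1435])@R.T
m=(L[...,2]>.069)&(L[...,2]<.09)&(abs(L[...,0])<.03)&(abs(L[...,1])<.04)
Q=L[m]; print('stub',len(Q),np.percentile(Q,[1,50,99],axis=0).round(4),cv2.minAreaRect((Q[:,:2]*1000).astype(np.float32)))
red=(f[...,0]-f[...,1]>90)&(L[...,2]>.05)&(L[...,2]<.075)&(L[...,0]<-.03)
for s in (1,-1):
    Q=L[red&(L[...,1]*s>0)]; print(' grip',len(Q),np.percentile(Q,[1,50,99],axis=0).round(4).tolist())
cv2.imwrite('pics/w6.png',d['frame'][...,::-1])
E
```

```text
time_s: 7.3
position: [0.5031, 0.0975, 0.2011]
tool_rot: [179.7, 0.0, 97.0]
ft_force: [1.0, 0.5, -0.2]
gripper_width: 1.0
[0.50307832 0.09749289 0.20106184] [1.79663001e+02 8.23373666e-03 9.70095912e+01]
stub 1806 [[-0.0146 -0.0202  0.0699]
 [-0.0007 -0.      0.0724]
 [ 0.0141  0.0189  0.074 ]] ((-0.0033235549926757812, -0.8287715911865234), (30.405963897705078, 40.1323356628418), 0.3136122524738312)
 grip 818 [[-0.1026, 0.025, 0.0618], [-0.0757, 0.0298, 0.0635], [-0.0475, 0.0347, 0.0654]]
 grip 822 [[-0.1024, -0.0334, 0.0596], [-0.0752, -0.0276, 0.0634], [-0.0475, -0.0223, 0.0652]]
```

View pics/w6.png

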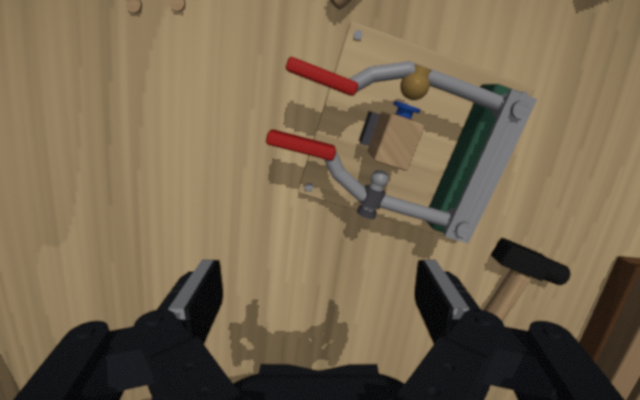

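The stub stands in the nest about 1 mm off centre, with its plug still proud. Both grips are visible at (322,76) and (300,145). Next, the squeeze point.

```bash
python3 -m handwheel '[{"offset":[-0.043,0.2,0],"rotation":[0,0,0.844],"gripper":1},{"offset":[-0.043,0.2,0],"rotation":[0,0,0.844],"gripper":1},{"offset":[-0.043,0.2,0],"rotation":[0,0,0.844],"gripper":1},{"offset":[-0.043,0.2,0],"rotation":[0,0,0.844],"gripper":1},{"offset":[-0.043,0.2,0],"rotation":[0,0,0.844],"gripper":1},{"offset":[-0.043,0.2,0],"rotation":[0,0,0.844],"gripper":1},{"offset":[-0.043,0.2,0],"rotation":[0,0,0.844],"gripper":1},{"offset":[-0.043,0.2,0],"rotation":[0,0,0.844],"gripper":1},{"offset":[-0.043,0.2,0],"rotation":[0,0,0.844],"gripper":1},{"offset":[-0.043,0.2,-0.1],"rotation":[0,0,0.844],"gripper":1},{"offset":[-0.043,0.2,-0.23],"rotation":[0,0,0.844],"gripper":1},{"offset":[-0.043,0.2,-0.23],"rotation":[0,0,0.844],"gripper":1}]'
python3 - <<'E'
from h import *
d=shot('wrist'); s=d['s'];print(s['position'], s['tool_rot'])
d=load('wrist'); W=cloud(d); f=d['frame'].astype(int)
a=np.radians(-10.5); R=np.array([[np.cos(a),np.sin(a)],[-np.sin(a),np.cos(a)]])
L=W.copy(); L[...,:2]=(W[...,:2]-[.5638,.1435])@R.T
print('tcp local',R@(s['position'][:2]-[.5638,.1435]))
red=(f[...,0]-f[...,1]>90)&(L[...,2]>.04)&(L[...,2]<.075)&(L[...,0]<-.03)
for q in (1,-1):
    Q=L[red&(L[...,1]*q>0)]; print(' grip',len(Q),np.percentile(Q,[1,50,99],axis=0).round(4).tolist())
cv2.imwrite('pics/w7.png',d['frame'][...,::-1])
E
```

```text
time_s: 8.55
position: [0.4887, 0.1583, 0.1226]
tool_rot: [-179.8, -0.5, 169.2]
ft_force: [-0.9, 0.4, -0.0]
gripper_width: 1.003
[0.48873556 0.15829    0.12259425] [-179.78256514   -0.4811077   169.17740878]
tcp local [-0.07650274  0.00086293]
 grip 1112 [[-0.1037, 0.0246, 0.0619], [-0.078, 0.0296, 0.0635], [-0.0484, 0.0347, 0.065]]
 grip 665 [[-0.1038, -0.0338, 0.0611], [-0.0909, -0.0286, 0.0633], [-0.0483, -0.0234, 0.0649]]
```

View pics/w7.png

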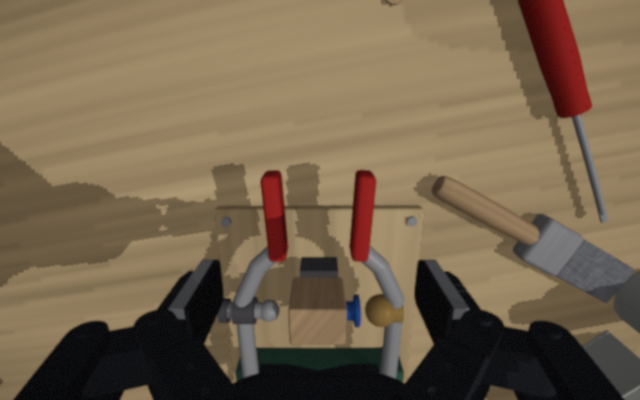

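The fingers straddle both grips at (273,215) and (363,215). I'll descend and close to just short of contact, using minimum grip force.

```bash
python3 -m handwheel '[{"offset":[0.004,-0.001,-0.15],"rotation":[0,0,0.002],"gripper":1},{"offset":[0.004,-0.001,-0.24],"rotation":[0,0,0.002],"gripper":1},{"offset":[0.004,-0.001,-0.309],"rotation":[0,0,0.002],"gripper":1},{"offset":[0.004,-0.001,-0.309],"rotation":[0,0,0.002],"gripper":0.9},{"offset":[0.004,-0.001,-0.309],"rotation":[0,0,0.002],"gripper":0.8},{"offset":[0.004,-0.001,-0.309],"rotation":[0,0,0.002],"gripper":0.75},{"offset":[0.004,-0.001,-0.309],"rotation":[0,0,0.002],"gripper":0.75},{"offset":[0.004,-0.001,-0.309],"rotation":[0,0,0.002],"gripper":0.75}]' 20
python3 -c "
from h import *
s=sensors.observe();print({k:(np.round(v,4).tolist()) for k,v in s.items()})"
```

```text
time_s: 9.4
position: [0.4925, 0.1584, 0.036]
tool_rot: [180.0, 0.1, 169.4]
ft_force: [0.6, -0.1, 0.7]
gripper_width: 0.875
{'time_s': 9.4, 'q': [13.769, 27.605, 101.915, -0.0003, 50.4005, -65.6685], 'dq': [0.027, 0.3952, 0.2566, 0.0681, -0.2985, -0.0754], 'joint_efforts': [0.0115, -55.87, -27.4285, 0.0002, 0.0133, 0.004], 'position': [0.4925, 0.1584, 0.036], 'tool_rot': [179.9675, 0.0726, 169.4377], 'ft_force': [0.5518, -0.059, 0.7166], 'ft_torque': [-0.0206, -0.0191, 0.0066], 'gripper_width': 0.8749}
```

```bash
python3 -m handwheel '[{"offset":[-0.005,0,-0.017],"rotation":[0,0,0],"gripper":0.72},{"offset":[-0.005,0,-0.017],"rotation":[0,0,0],"gripper":0.69},{"offset":[-0.005,0,-0.017],"rotation":[0,0,0],"gripper":0.66},{"offset":[-0.005,0,-0.017],"rotation":[0,0,0],"gripper":0.63},{"offset":[-0.005,0,-0.017],"rotation":[0,0,0],"gripper":0.6},{"offset":[-0.005,0,-0.017],"rotation":[0,0,0],"gripper":0.6},{"offset":[-0.005,0,-0.017],"rotation":[0,0,0],"gripper":0.6}]'
python3 -c "
from h import *
s=sensors.observe();print({k:(np.round(s[k],4).tolist()) for k in ['position','gripper_width','ft_force','ft_torque']})"
python3 -m handwheel '[{"offset":[0,0,0],"rotation":[0,0,0],"gripper":0.57},{"offset":[0,0,0],"rotation":[0,0,0],"gripper":0.54},{"offset":[0,0,0],"rotation":[0,0,0],"gripper":0.51},{"offset":[0,0,0],"rotation":[0,0,0],"gripper":0.48},{"offset":[0,0,0],"rotation":[0,0,0],"gripper":0.45},{"offset":[0,0,0],"rotation":[0,0,0],"gripper":0.45},{"offset":[0,0,0],"rotation":[0,0,0],"gripper":0.45}]'
python3 -c "
from h import *
s=sensors.observe();print({k:(np.round(s[k],4).tolist()) for k in ['position','gripper_width','ft_force','ft_torque']})"
```

```text
time_s: 10.1
position: [0.4906, 0.1583, 0.03]
tool_rot: [180.0, 0.0, 169.4]
ft_force: [-1.8, 1.4, 0.6]
gripper_width: 0.801
{'position': [0.4906, 0.1583, 0.03], 'gripper_width': 0.8009, 'ft_force': [-1.7756, 1.4292, 0.6016], 'ft_torque': [0.029, 0.0985, -0.0149]}
time_s: 10.8
position: [0.4907, 0.1583, 0.03]
tool_rot: [180.0, 0.0, 169.4]
ft_force: [-0.3, 0.2, 0.6]
gripper_width: 0.725
{'position': [0.4907, 0.1583, 0.03], 'gripper_width': 0.7249, 'ft_force': [-0.304, 0.2118, 0.6147], 'ft_torque': [-0.0447, -0.1432, -0.0337]}
```

```bash
cat > r.sh <<'E'
python3 -c "
from h import *
s=sensors.observe();print(round(s['time_s'],2),*[np.round(s[k],4).tolist() for k in ['position','gripper_width','ft_force','ft_torque']])"
E
python3 -m handwheel '[{"offset":[0,0,0],"rotation":[0,0,0],"gripper":0.425},{"offset":[0,0,0],"rotation":[0,0,0],"gripper":0.4},{"offset":[0,0,0],"rotation":[0,0,0],"gripper":0.375},{"offset":[0,0,0],"rotation":[0,0,0],"gripper":0.35},{"offset":[0,0,0],"rotation":[0,0,0],"gripper":0.35}]' >/dev/null; sh r.sh
python3 -m handwheel '[{"offset":[0,0,0],"rotation":[0,0,0],"gripper":0.325},{"offset":[0,0,0],"rotation":[0,0,0],"gripper":0.3},{"offset":[0,0,0],"rotation":[0,0,0],"gripper":0.275},{"offset":[0,0,0],"rotation":[0,0,0],"gripper":0.25},{"offset":[0,0,0],"rotation":[0,0,0],"gripper":0.25}]' >/dev/null; sh r.sh
python3 - <<'E'
from h import *
for n in ('scene','top','wrist'):
    d=shot(n)
o=np.zeros((500,800,3),np.uint8)
o[:250,:400]=cv2.resize(load('scene')['frame'][170:240,295:407,::-1],(400,250),interpolation=2)
o[:250,400:]=cv2.resize(load('top')['frame'][125:240,240:424,::-1],(400,250),interpolation=2)
o[250:,:400]=cv2.resize(load('wrist')['frame'][...,::-1],(400,250),interpolation=2)
cv2.imwrite('pics/m1.png',o)
E
```

```text
11.3 [0.4906, 0.1583, 0.03] 0.6767 [0.7874, -0.4663, 2.3469] [-0.0075, -0.087, -0.0041]
11.8 [0.4906, 0.1582, 0.03] 0.6222 [-0.209, -1.226, 2.7717] [-0.0673, -0.079, -0.0794]
```

View pics/m1.png

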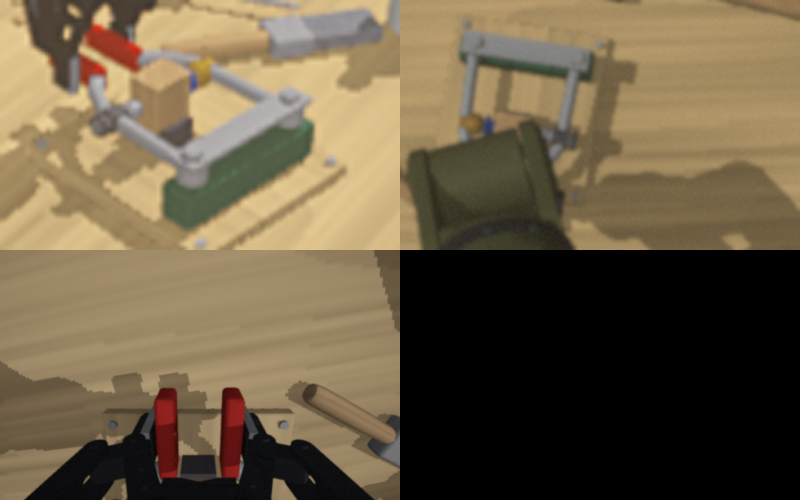

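The scene camera (top-left panel) shows the block, blue plug and brass anvil clearly, with both grips held by the fingers. I'll use it for numeric monitoring: the anvil-to-block distance plus the width lag.

```bash
cat > m.py <<'E'
from h import *
s=sensors.observe(); d=shot('scene'); W=cloud(d); f=d['frame'].astype(int)
a=np.radians(-10.5); R=np.array([[np.cos(a),np.sin(a)],[-np.sin(a),np.cos(a)]])
L=W.copy(); L[...,:2]=(W[...,:2]-[.5638,.1435])@R.T
g=(abs(L[...,0])<.025)&(abs(L[...,1])<.07)&(L[...,2]>.04)&(L[...,2]<.085)
sat=f.max(-1)-f.min(-1)
br=g&(f[...,0]-f[...,2]>70)&(L[...,2]<.07)&(L[...,1]>.018)&(f[...,0]>f[...,1])
top=g&(L[...,2]>.07)
bl=np.clip(f[...,2]-f[...,0],0,None)*(abs(L[...,0])<.04)*(abs(L[...,1])<.06)*(L[...,2]>.03)
print('t%.2f w%.4f (%.1fmm) ft'%(s['time_s'],s['gripper_width'],85*s['gripper_width']),s['ft_force'].round(1),s['ft_torque'].round(2),
 '| brass n%d y%.1f  stubtop n%d x%.1f y%.1f  blue %d'%(br.sum(),1e3*np.median(L[br][:,1]),top.sum(),1e3*np.median(L[top][:,0]),1e3*np.median(L[top][:,1]),bl.sum()))
E
python3 m.py
python3 -m handwheel '[{"offset":[0,0,0],"rotation":[0,0,0],"gripper":0.225},{"offset":[0,0,0],"rotation":[0,0,0],"gripper":0.225}]' >/dev/null; python3 m.py
python3 -m handwheel '[{"offset":[0,0,0],"rotation":[0,0,0],"gripper":0.2},{"offset":[0,0,0],"rotation":[0,0,0],"gripper":0.2}]' >/dev/null; python3 m.py
```

```text
t11.95 w0.6274 (53.3mm) ft [0.6 0.2 2. ] [-0.14 -0.07  0.03] | brass n33 y41.4  stubtop n92 x4.9 y-4.0  blue 259
t12.20 w0.6153 (52.3mm) ft [1.  0.6 2.3] [-0.07 -0.06 -0.01] | brass n33 y41.2  stubtop n98 x5.4 y-4.8  blue 255
t12.45 w0.6059 (51.5mm) ft [0.8 0.9 3.2] [-0.   -0.1  -0.01] | brass n31 y40.7  stubtop n98 x4.8 y-3.7  blue 180
```

```bash
python3 -m handwheel '[{"offset":[0,0,0],"rotation":[0,0,0],"gripper":0.175},{"offset":[0,0,0],"rotation":[0,0,0],"gripper":0.175}]' >/dev/null; python3 m.py
python3 -m handwheel '[{"offset":[0,0,0],"rotation":[0,0,0],"gripper":0.15},{"offset":[0,0,0],"rotation":[0,0,0],"gripper":0.15}]' >/dev/null; python3 m.py
```

```text
t12.70 w0.5903 (50.2mm) ft [ 1.1 -0.4  1.3] [ 0.04 -0.13  0.01] | brass n31 y40.7  stubtop n97 x4.9 y-3.7  blue 186
t12.95 w0.5757 (48.9mm) ft [ 0.5 -0.1  2.4] [ 0.06 -0.19  0.  ] | brass n29 y40.4  stubtop n98 x5.1 y-4.5  blue 192
```

```bash
python3 -m handwheel '[{"offset":[0,0,0],"rotation":[0,0,0],"gripper":0.125},{"offset":[0,0,0],"rotation":[0,0,0],"gripper":0.125}]' >/dev/null; python3 m.py
python3 -m handwheel '[{"offset":[0,0,0],"rotation":[0,0,0],"gripper":0.1},{"offset":[0,0,0],"rotation":[0,0,0],"gripper":0.1}]' >/dev/null; python3 m.py
python3 -m handwheel '[{"offset":[0,0,0],"rotation":[0,0,0],"gripper":0.075},{"offset":[0,0,0],"rotation":[0,0,0],"gripper":0.075}]' >/dev/null; python3 m.py
```

```text
t13.20 w0.5625 (47.8mm) ft [ 1.7 -0.7  3.1] [ 0.06 -0.24 -0.04] | brass n28 y40.6  stubtop n96 x4.4 y-3.8  blue 158
t13.45 w0.5556 (47.2mm) ft [1.5 0.3 2.4] [ 0.08 -0.24 -0.02] | brass n29 y39.4  stubtop n94 x4.5 y-3.6  blue 154
t13.70 w0.5411 (46.0mm) ft [2.1 0.6 2.3] [ 0.05 -0.22  0.01] | brass n30 y37.4  stubtop n98 x5.0 y-4.8  blue 172
```

```bash
python3 -m handwheel '[{"offset":[0,0,0],"rotation":[0,0,0],"gripper":0.05},{"offset":[0,0,0],"rotation":[0,0,0],"gripper":0.05}]' >/dev/null; python3 m.py
python3 -m handwheel '[{"offset":[0,0,0],"rotation":[0,0,0],"gripper":0.025},{"offset":[0,0,0],"rotation":[0,0,0],"gripper":0.025}]' >/dev/null; python3 m.py
```

```text
t13.95 w0.5251 (44.6mm) ft [1.3 0.9 2.7] [-0.02 -0.25 -0.02] | brass n31 y39.3  stubtop n99 x5.0 y-4.5  blue 159
t14.20 w0.5143 (43.7mm) ft [ 0.9 -1.2  4.1] [-0.15 -0.27 -0.07] | brass n34 y37.6  stubtop n100 x5.3 y-4.2  blue 130
```

```bash
python3 -m handwheel '[{"offset":[0,0,0],"rotation":[0,0,0],"gripper":0},{"offset":[0,0,0],"rotation":[0,0,0],"gripper":0}]' >/dev/null; python3 m.py
```

```text
t14.45 w0.4974 (42.3mm) ft [ 1.  -1.6  5.6] [-0.25 -0.27 -0.05] | brass n33 y37.5  stubtop n101 x4.9 y-4.2  blue 109
```

```bash
python3 -m handwheel '[{"offset":[0,0,0],"rotation":[0,0,0],"gripper":-0.025},{"offset":[0,0,0],"rotation":[0,0,0],"gripper":-0.025}]' >/dev/null; python3 m.py
```

```text
t14.70 w0.4907 (41.7mm) ft [ 1.7 -0.8  5.6] [-0.2  -0.32  0.01] | brass n33 y37.5  stubtop n97 x5.6 y-5.0  blue 96
```

```bash
python3 -m handwheel '[{"offset":[0,0,0],"rotation":[0,0,0],"gripper":-0.05},{"offset":[0,0,0],"rotation":[0,0,0],"gripper":-0.05}]' >/dev/null; python3 m.py
```

```text
t14.95 w0.4789 (40.7mm) ft [ 2.2 -1.3  7.5] [-0.22 -0.35 -0.  ] | brass n32 y37.0  stubtop n103 x5.7 y-4.7  blue 77
```

```bash
python3 -m handwheel '[{"offset":[0,0,0],"rotation":[0,0,0],"gripper":-0.075},{"offset":[0,0,0],"rotation":[0,0,0],"gripper":-0.075}]' >/dev/null; python3 m.py
```

```text
t15.20 w0.4675 (39.7mm) ft [ 1.6 -1.6  8.8] [-0.3  -0.31 -0.02] | brass n34 y36.5  stubtop n101 x5.2 y-2.7  blue 57
```

```bash
python3 -m handwheel '[{"offset":[0,0,0],"rotation":[0,0,0],"gripper":-0.1},{"offset":[0,0,0],"rotation":[0,0,0],"gripper":-0.1}]' >/dev/null; python3 m.py
```

```text
t15.45 w0.4503 (38.3mm) ft [ 2.6 -2.5  8.3] [-0.32 -0.34  0.07] | brass n32 y36.9  stubtop n99 x4.6 y-2.4  blue 23
```

```bash
python3 -m handwheel '[{"offset":[0,0,0],"rotation":[0,0,0],"gripper":-0.12},{"offset":[0,0,0],"rotation":[0,0,0],"gripper":-0.12}]' >/dev/null; python3 m.py
```

```text
t15.70 w0.4388 (37.3mm) ft [ 3.  -1.6  5.3] [-0.11 -0.42 -0.03] | brass n33 y36.1  stubtop n97 x6.6 y-2.7  blue 21
```

```bash
python3 -m handwheel '[{"offset":[0,0,0],"rotation":[0,0,0],"gripper":-0.135},{"offset":[0,0,0],"rotation":[0,0,0],"gripper":-0.135}]' >/dev/null; python3 m.py
```

```text
t15.95 w0.4312 (36.7mm) ft [ 1.2 -0.5  2.7] [-0.13 -0.25 -0.01] | brass n34 y36.5  stubtop n96 x6.1 y-3.3  blue 9
```

```bash
python3 -m handwheel '[{"offset":[0,0,0],"rotation":[0,0,0],"gripper":-0.15},{"offset":[0,0,0],"rotation":[0,0,0],"gripper":-0.15},{"offset":[0,0,0],"rotation":[0,0,0],"gripper":-0.15}]' >/dev/null; python3 m.py
```

```text
t16.30 w0.4246 (36.1mm) ft [ 1.6 -1.1  1.7] [-0.22 -0.17  0.01] | brass n37 y37.3  stubtop n99 x5.3 y-2.1  blue 13
```

The load fell back to baseline, so the plug has given. I'll open, lift and check.

```bash
python3 -m handwheel '[{"offset":[0,0,0],"rotation":[0,0,0],"gripper":0},{"offset":[0,0,0],"rotation":[0,0,0],"gripper":0.2},{"offset":[0,0,0],"rotation":[0,0,0],"gripper":0.4},{"offset":[0,0,0],"rotation":[0,0,0],"gripper":0.6},{"offset":[0,0,0],"rotation":[0,0,0],"gripper":0.8},{"offset":[0,0,0],"rotation":[0,0,0],"gripper":1},{"offset":[0,0,0],"rotation":[0,0,0],"gripper":1},{"offset":[0,0,0],"rotation":[0,0,0],"gripper":1},{"offset":[0,0,0.1],"rotation":[0,0,0],"gripper":1},{"offset":[0,0,0.25],"rotation":[0,0,0],"gripper":1},{"offset":[-0.1,0,0.4],"rotation":[0,0,0],"gripper":1},{"offset":[-0.2,0,0.6],"rotation":[0,0,0],"gripper":1},{"offset":[-0.2,0,0.6],"rotation":[0,0,0],"gripper":1},{"offset":[-0.2,0,0.6],"rotation":[0,0,0],"gripper":1}]'
python3 - <<'E'
from h import *
ws=shot('wrist'); sc=shot('scene'); tp=shot('top')
a=np.radians(-10.5); R=np.array([[np.cos(a),np.sin(a)],[-np.sin(a),np.cos(a)]])
d=load('wrist'); W=cloud(d); f=d['frame'].astype(int)
L=W.copy(); L[...,:2]=(W[...,:2]-[.5638,.1435])@R.T
m=(L[...,2]>.069)&(L[...,2]<.09)&(abs(L[...,0])<.03)&(abs(L[...,1])<.04)
Q=L[m]; print('stub',len(Q)); 
if len(Q)>20: print(np.percentile(Q,[1,50,99],axis=0).round(4),cv2.minAreaRect((Q[:,:2]*1000).astype(np.float32)))
red=(f[...,0]-f[...,1]>90)&(L[...,2]>.04)&(L[...,2]<.075)&(L[...,0]<-.03)&(L[...,0]>-.12)
for q in (1,-1):
    P=L[red&(L[...,1]*q>0)&(abs(L[...,1])<.06)]; print(' grip',len(P),np.percentile(P,[1,50,99],axis=0).round(4).tolist())
bl=(f[...,2]-f[...,0]>25)&(abs(L[...,0])<.04)&(abs(L[...,1])<.06)
print('blue',bl.sum(), np.percentile(L[bl],[1,50,99],axis=0).round(4))
o=np.zeros((600,800,3),np.uint8)
o[:300,:400]=cv2.resize(sc['frame'][165:240,300:400,::-1],(400,300),interpolation=2)
o[:300,400:]=cv2.resize(tp['frame'][130:235,240:380,::-1],(400,300),interpolation=2)
o[300:550,:400]=cv2.resize(ws['frame'][...,::-1],(400,250),interpolation=2)
v,u=np.nonzero(m); cv,cu=(int(v.mean()),int(u.mean())) if len(v) else (300,320)
y0=min(max(cv-38,0),325); x0=min(max(cu-50,0),540)
o[300:,400:]=cv2.resize(ws['frame'][y0:y0+75,x0:x0+100,::-1],(400,300),interpolation=2)
cv2.imwrite('pics/final.png',o)
E
```

```text
time_s: 17.75
position: [0.4308, 0.1586, 0.213]
tool_rot: [179.9, 0.3, 169.5]
ft_force: [0.8, 0.5, -1.1]
gripper_width: 0.996
stub 1049
[[-0.0145 -0.0196  0.0696]
 [-0.0009  0.0004  0.0723]
 [ 0.0149  0.0201  0.0739]] ((0.30219459533691406, 0.5105438232421875), (40.18500518798828, 30.4827880859375), 89.50260162353516)
 grip 459 [[-0.1038, 0.0251, 0.062], [-0.0781, 0.0295, 0.0635], [-0.0493, 0.0344, 0.065]]
 grip 522 [[-0.1037, -0.0336, 0.0617], [-0.078, -0.028, 0.0634], [-0.0484, -0.023, 0.0649]]
blue 40 [[-0.0115  0.021   0.0543]
 [-0.0061  0.0224  0.0625]
 [ 0.0053  0.0234  0.0654]]
```

View pics/final.png

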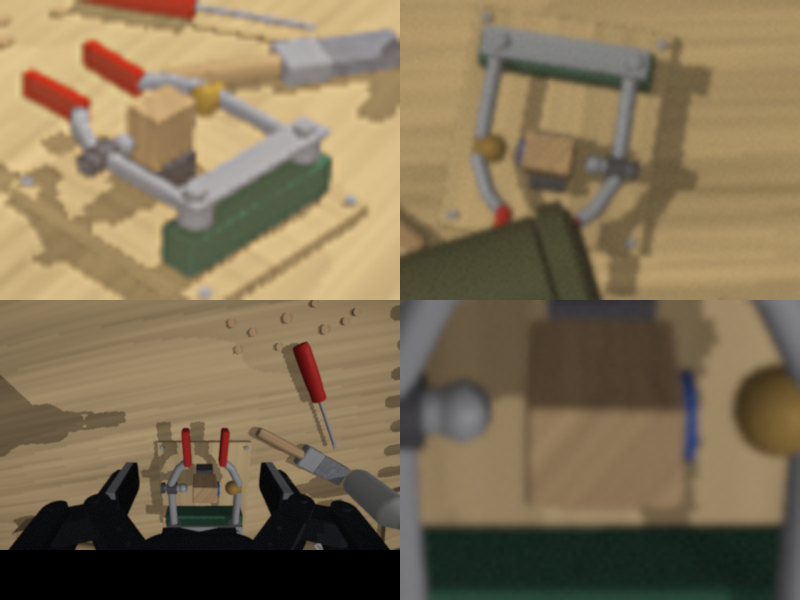

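The pictures show the plug head flush against the block (blue strip at (690,415), no stem showing). The stub is centred in the nest, the handles are open again, and the robot is clear.

```bash
python3 -c "
from bench import bot
print(bot.hand_in())"
```

```text
the job is handed in; nothing more can be done
None
```

I put the proud-plug beech stub in the nest with its plug facing the anvil, squeezed both handles in about 1 mm steps until the plug snapped, then opened and lifted clear. The job was handed in at about 18 s; no verdict was reported.

**Squeeze:** The state has no pad-force reading, so I used the vertical wrist force as a stand-in. It peaked at about 8.8 N with the grips near 39.7 mm apart and fell to about 1.7 N by 36 mm. I can't confirm the exact grip load, but I stopped before any steep rise.

**Last checks:**
- **Plug:** The head lies against the block, with no stem showing. I measured its face at about 23.4 mm in the pliers frame, with the stub about 0.5 mm from the nest centre.
- **Stub:** It stands upright, about 0.6 mm from the nest centre.
- **Handles:** They are open again, with the grip centres about 57 mm apart.
- **Gripper:** It was open and about 18 cm above the squeeze height.
- **Bystanders:** I saw no sign of contact with them, but did not re-measure their positions.

None of the checks failed. The depth readings ran about 1.5 mm low throughout, within the stated calibration.

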